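# Index the model carousel by its spokes

### The job

Turn the model carousel by pushing gently on its spokes with the closed fingers, until the pink denture on it stands squarely in front, in line with the red arrow on the stand's white tongue. Do not grip the carousel or make it spin, do not push on the platter or touch the denture and the two casts, which stand loose on it, and leave everything else on the bench where it is.

Things in the scene. Friction and masses are not known exactly. Their poses are not given: they have to be found in the camera images.
- stand: fixed grey round foot, 150 mm across, carrying the carousel; origin on the carousel's vertical axis at the mat, z up. A flat white tongue 34 mm wide and 6 mm high runs out along the stand's -x axis to 190 mm from the axis, with a red arrow on its outer end (8 mm high) pointing inwards at the platter
- station (a point): the place for the denture: on the stand, 58 mm from the axis towards the arrow, 50 mm above the mat (fixed)
- carousel: the turning part: three steel spokes 120 degrees apart, each a 10 mm round bar that slants up and outwards from the platter's rim (33 mm high, 84 mm from the axis) to a black ball 18 mm across (150 mm from the axis, centre 60 mm high). Origin on the vertical axis at the mat, z up; turns freely either way without stops, stays where it is left; about 0.5 N at a spoke turns it; meet the spokes slowly (under 0.1 m/s), as a knock makes the loose things on it slip
- platter: white round plate on the carousel, turning with it, 192 mm across, from 29 to 38 mm above the mat, with three black pads midway between the spokes; origin on the axis at the mat. It must not be pushed
- spoke_a (a point): point on the centre line of a spoke, 128 mm from the axis and 51.5 mm above the mat; turns with the carousel
- spoke_b (a point): point on the centre line of a spoke, 128 mm from the axis and 51.5 mm above the mat; turns with the carousel
- spoke_c (a point): point on the centre line of a spoke, 128 mm from the axis and 51.5 mm above the mat; turns with the carousel
- denture_base_mid (a point): centre of the pink denture with white teeth, 44x56x21 mm, loose on its pad, 12 mm above its foot; the tops of the casts are at most 71 mm above the mat; +z up
- cast_lower_mid (a point): centre of the grey plaster cast, 57x68x32 mm, loose on its pad, 12 mm above its foot; +z up
- cast_upper_mid (a point): centre of the white plaster cast, 57x68x30 mm, loose on its pad, 12 mm above its foot; +z up
- pad_a (a point): centre of the top of the platter pad under the denture: 58 mm from the axis, 38 mm above the mat; turns with the carousel
- pad_b (a point): centre of the top of the platter pad under the grey cast: 58 mm from the axis, 38 mm above the mat; turns with the carousel
- pad_c (a point): centre of the top of the platter pad under the white cast: 58 mm from the axis, 38 mm above the mat; turns with the carousel
- wax_block: yellow wax block 30x62x19 mm, bystander; origin under its centre
- flask_grease: white jar, 62 mm across and 45 mm high, bystander; origin under its centre
- denture_base: the same pink denture; origin at the centre of its foot, front teeth towards its -x
- cast_lower: the same grey plaster cast; origin at the centre of its foot, front teeth towards its -x
- cast_upper: the same white plaster cast; origin at the centre of its foot, front teeth towards its -x
Things that resemble listed ones, but are neither listed nor needed, are in the scene too. Of the things that look like the denture_base, the largest one is meant.

How it is judged:
By the outcome, as a careful person would: the job done as asked, in the order asked, and still so for the second after the job is handed in, with the robot touching nothing.
It also fails if it takes over 72 s, if anything falls off the work surface, if the arm or the gripper's body presses on something with over 40 N, if the wrist force passes 120 N, or if a joint passes its speed limit or range.

### The arm

A 6-joint arm with a two-finger parallel gripper is mounted at the origin on a cart in front of the work surface, level with it; the furniture and walls round the work are solid. World frame = base frame: x ahead of the robot, y to its left, z up, the work surface at z = 0. Lengths are in m, angles in rad, forces in N, time in s.
With the tool pointing down it reaches from about 0.375 to 0.975 m from the base axis. Payload 3.8 kg.
Tool frame: the origin (TCP) lies between the finger pads; the fingertips stand 22 mm ahead of it and the grasp point (between the pads) lies 3 mm ahead of it (manip.nose_length is the distance from the TCP to the fingertips, in m); z points along the fingers, y is the direction in which the jaws open and shut (so a half turn about z gives the same grasp; the last joint's range is limited). The gripper opens to 85 mm and grips with 20 to 120 N. Pads are 22 mm wide; open, the fingers measure 114 mm over their backs; the gripper's body (76 mm by 85 mm) begins 54 mm behind the grasp point. The pads swing forward as they close: fully open they stand 13 mm farther back than shut.
Start: joints at [1.133, 0.264, 1.604, -0, 1.274, -0.037], TCP at [0.263, 0.622, 0.253] pointing down, gripper open.
Joint ranges: [-2.63, 2.63], [-0.94, 2.18], [0.31, 2.57], [-1.31, 4.45], [0, 2.66], [-2.55, 2.55]. Speed limits (rad/s): [2.57, 2.57, 3.14, 3.14, 3.14, 3.14].

### API

Orientations are given as a unit quaternion [x, y, z, w].
In Python, from plant import sensors, eyes, order, manip gives the robot as it stands. The module is installed in compiled form; this text tells all that it offers.
- The arm moves only by the tool drive_tool, never from a script. Its argument "commands" is one flat list of numbers, 7 for each row, row after row: the shift along the tool's x, y, z in cm, then the turn, a rotation vector about the tool's x, y, z in degrees, then the gripper command: -1 is shut, 1 is fully open, values between are in proportion. In form: [x, y, z, rx, ry, rz, gripper, x, y, z, rx, ry, rz, gripper, ...]. A call has 1 to 20 rows; each row is the pose to reach, as a shift and turn from the pose commanded when the call began, along the tool's axes at that moment; what a row does not reach only later rows make up. A row lasts 1/10 s, in which the tool goes at most 50 mm and 8.59 degrees, less where a joint would pass 70% of its speed; a pose out of reach is approached as far as the arm can. A call with a gripper value outside its range is refused whole. The fingers move at their own pace and stop on an object; the grip force is fixed at half the most. Time passes only in rows, so rows that repeat a pose let the fingers close. It gives the time, the measured TCP pose, the force and the opening at its end, in the units of the state.
- sensors.get_obs(): the state, without advancing time (a new reading comes with each control period).
- eyes.read_camera(name): name is "scene" or "top" or "wrist"; returns a dict with "color" (420x560x3 uint8, red, green, blue), "fx", "fy", "cx", "cy" (pixels), "D" ([k1, k2, p1, p2, k3] as OpenCV has them; the pictures are not rectified), "eye" and "orientation" of the camera in the world; the wrist camera has in their place "hand_eye" (4x4, takes a point from camera to tool coordinates, whose origin is the TCP and whose axes are the flange's). Camera axes: x right, y up, looking along -z (the intrinsics and any distortion apply to the point x, -y, -z); pixel columns grow to the right and rows downward; lengths in m; the calibration is good to about 2 mm. A picture is of the moment at which its call begins: read the wrist's pose just before it. There is no depth.
- order.job_done(): hands the job in, once; it reports no verdict.
The state is a dict: "time": time; "q": joint angles; "joint_velocities": joint speeds; "joint_torque": joint torques, N m; "tool_pos": TCP position; "eef_rot": TCP orientation; "force": force on the tool from outside, world axes, zero at the start; "wrist_torque": the same for the moment, N m; "opening": finger opening in m.
Only numpy, scipy, OpenCV 4.12 (cv2) and the standard library are available. Lean on these libraries where they do the work, as an engineer would, in place of code of your own. Each camera call takes 0.05 s, during which the arm holds its last target.

## Working session

There is one attempt and no reset: what is moved stays moved. The work goes in short steps, Python scripts to look and compute and a tool call to move; the robot and the scene stay as the last step left them, time stands still between calls to the robot, and variables do not carry over. Pictures are saved under pics/ and viewed, and the job is handed in when it is done.

Besides the shell and the picture viewer there is one more tool, called after ">>>" as name(argument=value, ...), one argument or row to a line, values as JSON. drive_tool: Moves the arm, as the interface text tells. Its arguments: {"type":"object","properties":{"commands":{"type":"array"}},"required":["commands"]}

```bash
mkdir -p pics; cat > h.py <<'E'
import numpy as np, cv2
from scipy.spatial.transform import Rotation as R
def cam(c, T=None):
    K=np.array([[c['fx'],0,c['cx']],[0,c['fy'],c['cy']],[0,0,1.]])
    if T is None:
        o=np.array(c['orientation'],float)
        Rm=R.from_quat(o).as_matrix() if o.size==4 else o
        eye=np.array(c['eye'])
    else: Rm=T[:3,:3]; eye=T[:3,3]
    return K,np.array(c['D'],float),Rm,eye
def proj(P,K,D,Rm,eye):
    p=(np.atleast_2d(P)-eye)@Rm; p=p*[1,-1,-1]
    return cv2.projectPoints(p.reshape(-1,1,3),np.zeros(3),np.zeros(3),K,D)[0].reshape(-1,2)
def ray(uv,z,K,D,Rm,eye):
    n=cv2.undistortPoints(np.array(uv,float).reshape(-1,1,2),K,D).reshape(-1,2)
    d=np.c_[n[:,0],-n[:,1],-np.ones(len(n))]@Rm.T
    return eye+d*((z-eye[2])/d[:,2])[:,None]
E
python3 - <<'E'
from plant import sensors,eyes
import cv2,pickle
o=sensors.get_obs();print(o)
for n in('scene','top','wrist'):
    c=eyes.read_camera(n);cv2.imwrite(f'pics/{n}0.png',c['color'][:,:,::-1]);pickle.dump(c,open(f'{n}0.pkl','wb'))
    print(n,{k:v for k,v in c.items() if k!='color'})
E
```

```text
{'time': 0.0, 'q': array([ 1.13310066e+00,  2.64781548e-01,  1.60539420e+00,  5.81383222e-06,
        1.27372829e+00, -3.68839629e-02]), 'joint_velocities': array([ 1.25693109e-04, -1.63499382e-03, -4.66199313e-04, -6.18645154e-05,
        6.35862836e-04,  8.02512808e-05]), 'joint_torque': array([-3.60235072e-04, -5.15119457e+01, -3.67308676e+01, -5.76610341e-05,
        1.30690512e-02, -4.49549918e-05]), 'tool_pos': array([0.26305473, 0.62087156, 0.25193195]), 'eef_rot': array([ 1.99067781e-01,  9.79985042e-01, -1.12265694e-03, -2.74368927e-04]), 'force': array([ 0.01045375, -0.79930448, -0.60077727]), 'wrist_torque': array([ 0.01969246,  0.0114564 , -0.05814818]), 'opening': 0.0858227950308887}
scene {'fx': 440.4912560761896, 'fy': 440.4912560761896, 'cx': 284.573320051336, 'cy': 210.24399883245323, 'D': array([0.00375561, 0.        , 0.        , 0.        , 0.        ]), 'eye': array([ 0.18425559, -0.36459464,  0.74749904]), 'orientation': array([ 0.3386554 , -0.13166544, -0.32170552,  0.87434678])}
top {'fx': 450.72194224281924, 'fy': 450.72194224281924, 'cx': 288.7754447994352, 'cy': 207.40501943065644, 'D': array([-0.03782969,  0.        ,  0.        ,  0.        ,  0.        ]), 'eye': array([0.5204335 , 0.10944197, 1.2423088 ]), 'orientation': array([ 0.01189349, -0.02565011, -0.70399533,  0.70964159])}
wrist {'fx': 378.82445074711046, 'fy': 378.82445074711046, 'cx': 278.30331841938, 'cy': 211.72503453341199, 'D': array([-0.05272234,  0.        ,  0.        ,  0.        ,  0.        ]), 'hand_eye': array([[-5.37609407e-05,  9.62260184e-01,  2.72131099e-01,
         6.92146470e-02],
       [ 9.99999603e-01,  2.93728586e-04, -8.41074046e-04,
         1.12524514e-03],
       [-8.89264749e-04,  2.72130946e-01, -9.62259818e-01,
        -1.19199386e-01],
       [ 0.00000000e+00,  0.00000000e+00,  0.00000000e+00,
         1.00000000e+00]])}
```

View pics/top0.png

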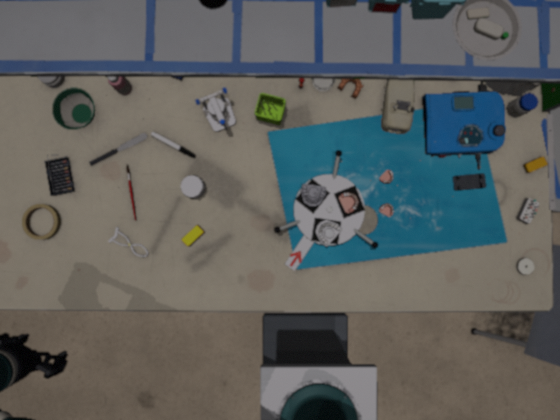

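View pics/scene0.png

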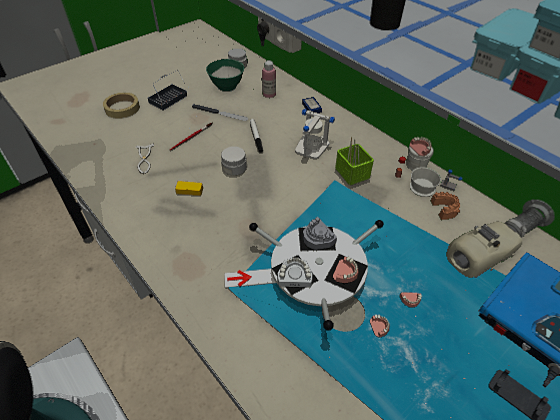

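```bash
python3 - <<'E'
import cv2
a=cv2.imread('pics/top0.png')[140:280,250:420];cv2.imwrite('pics/topc.png',cv2.resize(a,None,fx=4,fy=4,interpolation=cv2.INTER_CUBIC))
a=cv2.imread('pics/scene0.png')[200:350,215:435];cv2.imwrite('pics/scenec.png',cv2.resize(a,None,fx=3.5,fy=3.5,interpolation=cv2.INTER_CUBIC))
E
```

```text
(no output)
```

View pics/topc.png

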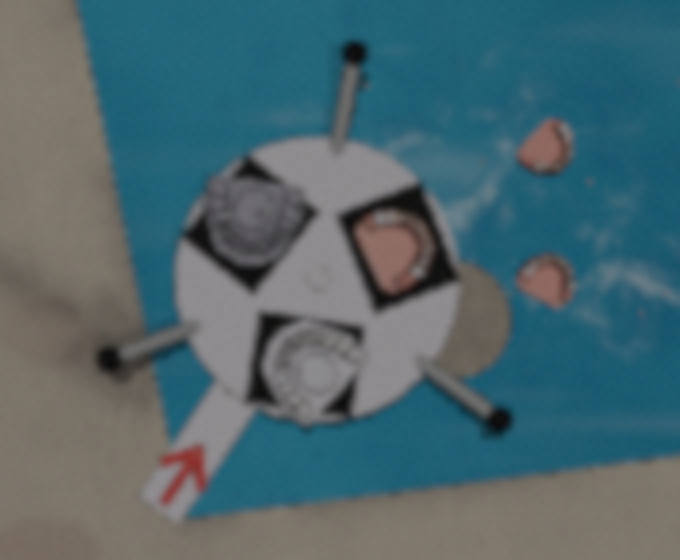

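View pics/scenec.png

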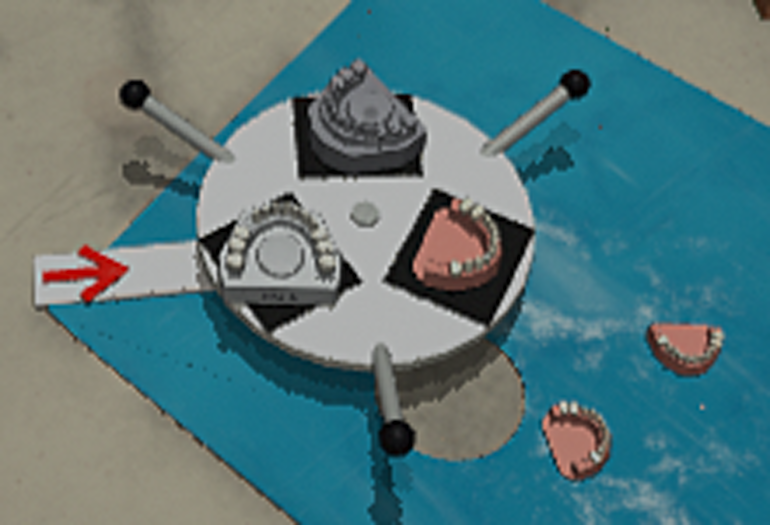

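View pics/wrist0.png

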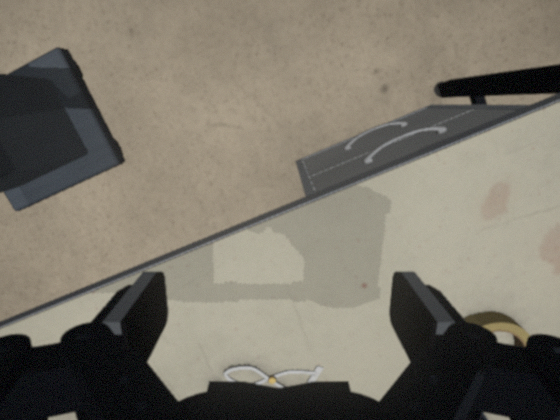

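```bash
cat > fit.py <<'E'
import pickle,numpy as np
from h import *
from scipy.optimize import least_squares
def go(tp,sc,tt,st,tag='0',ver=True):
    ct=cam(pickle.load(open('top0.pkl','rb')));cs=cam(pickle.load(open('scene0.pkl','rb')))
    def balls(p): 
        a=p[2]+np.array([0,1,2])*2*np.pi/3
        return np.c_[p[0]+.15*np.cos(a),p[1]+.15*np.sin(a),np.full(3,.06)]
    def ton(p):
        u=np.array([-np.cos(p[3]),-np.sin(p[3])]);n=np.array([-u[1],u[0]])
        return np.array([np.r_[p[:2]+.19*u+s*.017*n,.006] for s in(-1,1)])
    c0=ray(tp,.06,*ct).mean(0)[:2]
    b=ray(tp[:1],.06,*ct)[0][:2]-c0
    t=ray(tt,.006,*ct).mean(0)[:2]-c0
    p0=np.r_[c0,np.arctan2(b[1],b[0]),np.arctan2(-t[1],-t[0]),0,0]
    # p[4:6]: scene-pixel offset nuisance
    def f(p):
        r=[proj(balls(p),*ct)-tp]
        r.append(proj(ton(p),*ct)-tt)
        r.append(proj(balls(p),*cs)+p[4:6]-sc)
        return np.concatenate(r).ravel()
    s=least_squares(f,p0,loss='soft_l1')
    return s.x,f(s.x).reshape(-1,2),balls(s.x),ton(s.x)
if __name__=='__main__':
    ct=cam(pickle.load(open('top0.pkl','rb')))
    tp=np.array([[338.25,153.25],[277.25,229.25],[374,244.75]]);sc=np.array([[379,223.7],[253.6,226.9],[328.4,324.9]])
    tt=np.array([[285.75,263.75],[295.25,270]])
    print(ray(tp,.06,*ct),ray(tt,.006,*ct))
    x,r,b,t=go(tp,sc,tt,None);print(x,np.degrees(x[2:4]));print(r.round(1));print(b,t)
    D=ray([[250+395/4,140+250/4]],.05,*ct)[0];print('denture',D,np.degrees(np.arctan2(D[1]-x[1],D[0]-x[0])))
    for n,u in(('grey',(253,212)),('white',(310,365)),('smallA',(547,147)),('smallB',(547,282)),('tip',(200,447)),('hub',(318,277))):
        print(n,ray([[250+u[0]/4,140+u[1]/4]],{'hub':.04}.get(n,.01 if n[0] in 'st' else .055),*ct)[0])
E
python3 fit.py
```

```text
[[ 0.72834479 -0.0435217   0.06      ]
 [ 0.52581394  0.11643273  0.06      ]
 [ 0.48693615 -0.13823126  0.06      ]] [[0.4321176  0.0927355  0.006     ]
 [0.41527923 0.06666751 0.006     ]]
[ 0.58130445 -0.0225212  -0.14617811 -0.57572532 -0.28266586  0.85837297] [ -8.37538871 -32.98663117]
[[ 0.3 -0.5]
 [-0.2 -0.1]
 [ 0.7 -0.5]
 [-0.9  0.3]
 [-0.   1. ]
 [ 0.1  0.3]
 [-0.1 -0.1]
 [-0.  -0.2]]
[[ 0.7297047  -0.04436991  0.06      ]
 [ 0.52602586  0.11692154  0.06      ]
 [ 0.48818278 -0.14011523  0.06      ]] [[0.43118844 0.09518259 0.006     ]
 [0.41267736 0.06666347 0.006     ]]
denture [ 0.59832958 -0.07298071  0.05      ] -71.35550661412236
grey [0.62236286 0.02207858 0.055     ]
white [ 0.52155516 -0.01601693  0.055     ]
smallA [ 0.67324333 -0.18467897  0.01      ]
smallB [ 0.57979738 -0.18424572  0.01      ]
tip [0.46521836 0.05418673 0.01      ]
hub [ 0.58042181 -0.02278689  0.04      ]
```

```bash
cat > plan.py <<'E'
import numpy as np
from scipy.spatial.transform import Rotation as R
from plant import sensors
C=np.array([.5813,-.0225])
def pose(phi,r,z):  # deg; tool x radial outward, z down
    a=np.radians(phi);x=np.array([np.cos(a),np.sin(a),0]);zz=np.array([0,0,-1.])
    return np.r_[C+r*x[:2],z],R.from_matrix(np.c_[x,np.cross(zz,x),zz])
def rows(ps,g=-1):
    o=sensors.get_obs();p0=o['tool_pos'];R0=R.from_quat(o['eef_rot'])
    print('t',o['time'],p0,o['q'].round(2),o['force'].round(2))
    out=[]
    for p,r in ps:
        d=R0.inv().apply(p-p0)*100;rv=(R0.inv()*r).as_rotvec(degrees=True)
        print(', '.join(f'{v:.2f}' for v in d)+', '+', '.join(f'{v:.1f}' for v in rv)+f', {g},')
E
python3 -c "
from plan import *
rows([pose(135,.128,.2),pose(135,.128,.058)])"
```

```text
t 0.15 [0.26314917 0.62103393 0.25223862] [ 1.13  0.26  1.61 -0.    1.27 -0.04] [-0.77 -0.39  0.49]
-42.54, -42.03, 5.30, -0.1, 0.0, 22.0, -1,
-42.54, -42.00, 19.50, -0.1, 0.0, 22.0, -1,
```

>>> drive_tool(
  commands=[-20, -20, 2.5, 0, 0, 10, -1, -20, -20, 2.5, 0, 0, 10, -1, -20, -20, 2.5, 0, 0, 10, -1, -20, -20, 2.5, 0, 0, 10, -1, -20, -20, 2.5, 0, 0, 10, -1, -20, -20, 2.5, 0, 0, 10, -1, -42.5, -42, 5.3, 0, 0, 22, -1, -42.5, -42, 5.3, 0, 0, 22, -1, -42.5, -42, 5.3, 0, 0, 22, -1, -42.5, -42, 5.3, 0, 0, 22, -1, -42.5, -42, 5.3, 0, 0, 22, -1, -42.5, -42, 5.3, 0, 0, 22, -1, -42.5, -42, 5.3, 0, 0, 22, -1, -42.5, -42, 5.3, 0, 0, 22, -1, -42.5, -42, 5.3, 0, 0, 22, -1, -42.5, -42, 5.3, 0, 0, 22, -1],
)

```text
time: 1.75
tool_pos: [0.4904, 0.0699, 0.2002]
eef_rot: [0.382, 0.924, 0.0, -0.0]
force: [-0.1, 1.2, -0.4]
opening: -0.0
```

```bash
python3 - <<'E'
from plan import *
from h import *
from plant import eyes
rows([pose(135,.128,.15),pose(135,.128,.058)])
o=sensors.get_obs();print(o['opening'])
for n in('wrist','top'):
    c=eyes.read_camera(n);cv2.imwrite(f'pics/{n}1.png',c['color'][:,:,::-1])
E
```

```text
t 1.75 [0.49036059 0.06986041 0.20018267] [ 0.09 -0.04  2.04  0.    1.14 -0.7 ] [-0.11  1.18 -0.39]
-0.16, -0.10, 5.02, -0.0, -0.0, 0.1, -1,
-0.17, -0.10, 14.22, -0.0, -0.0, 0.1, -1,
-3.3258958072711754e-05
```

View pics/wrist1.png

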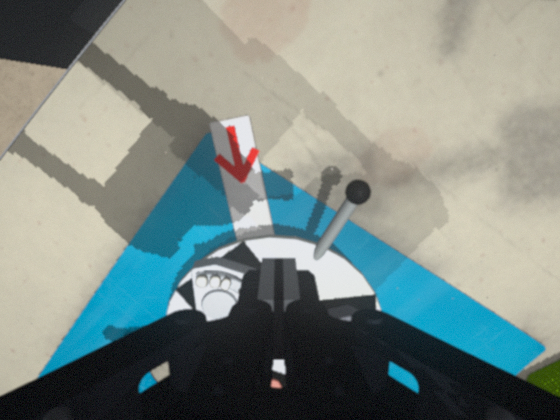

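View pics/top1.png

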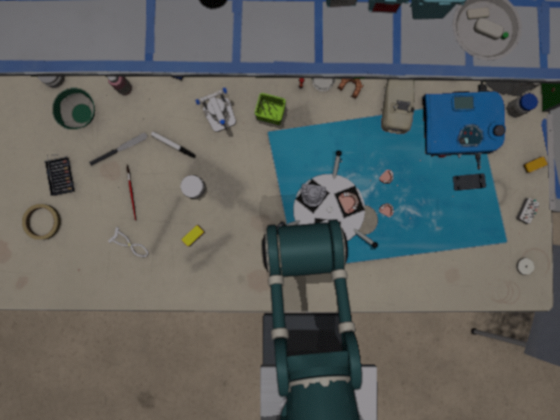

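>>> drive_tool(
  commands=[0, 0, 4, 0, 0, 0, -1, 0, 0, 8, 0, 0, 0, -1, 0, 0, 11, 0, 0, 0, -1, 0, 0, 13, 0, 0, 0, -1, -0.1, 0, 14.2, 0, 0, 0, -1, -0.1, 0, 14.2, 0, 0, 0, -1, -0.1, 0, 14.2, 0, 0, 0, -1],
)

```text
time: 2.55
tool_pos: [0.4922, 0.0688, 0.059]
eef_rot: [0.382, 0.924, 0.0, 0.0]
force: [-0.2, 0.8, -0.4]
opening: -0.0003
```

```bash
python3 - <<'E'
from plan import *
from h import *
from plant import eyes
rows([pose(f,.128,.058) for f in np.r_[np.arange(133.5,117,-1),116]])
c=eyes.read_camera('scene');cv2.imwrite('pics/scene2.png',cv2.resize(c['color'][150:400,150:450,::-1],None,fx=2.5,fy=2.4))
c=eyes.read_camera('wrist');cv2.imwrite('pics/wrist2.png',c['color'][:,:,::-1])
E
```

```text
t 2.55 [0.49219472 0.06876101 0.05904997] [ 0.09  0.14  2.15  0.    0.85 -0.7 ] [-0.19  0.79 -0.41]
0.04, 0.18, 0.11, 0.1, 0.0, 1.6, -1,
0.03, 0.41, 0.11, 0.1, 0.0, 2.6, -1,
0.02, 0.63, 0.11, 0.1, 0.0, 3.6, -1,
0.01, 0.85, 0.11, 0.1, 0.0, 4.6, -1,
-0.01, 1.07, 0.11, 0.1, 0.0, 5.6, -1,
-0.04, 1.30, 0.11, 0.1, 0.0, 6.6, -1,
-0.07, 1.52, 0.11, 0.1, 0.0, 7.6, -1,
-0.10, 1.74, 0.11, 0.1, 0.0, 8.6, -1,
-0.13, 1.96, 0.11, 0.1, 0.0, 9.6, -1,
-0.17, 2.18, 0.11, 0.1, 0.0, 10.6, -1,
-0.21, 2.40, 0.11, 0.1, 0.0, 11.6, -1,
-0.26, 2.62, 0.11, 0.1, 0.0, 12.6, -1,
-0.31, 2.84, 0.11, 0.1, 0.0, 13.6, -1,
-0.37, 3.05, 0.11, 0.1, 0.0, 14.6, -1,
-0.42, 3.27, 0.11, 0.1, 0.0, 15.6, -1,
-0.49, 3.48, 0.11, 0.1, 0.0, 16.6, -1,
-0.55, 3.70, 0.11, 0.1, 0.0, 17.6, -1,
-0.66, 4.01, 0.11, 0.1, 0.0, 19.1, -1,
```

View pics/scene2.png

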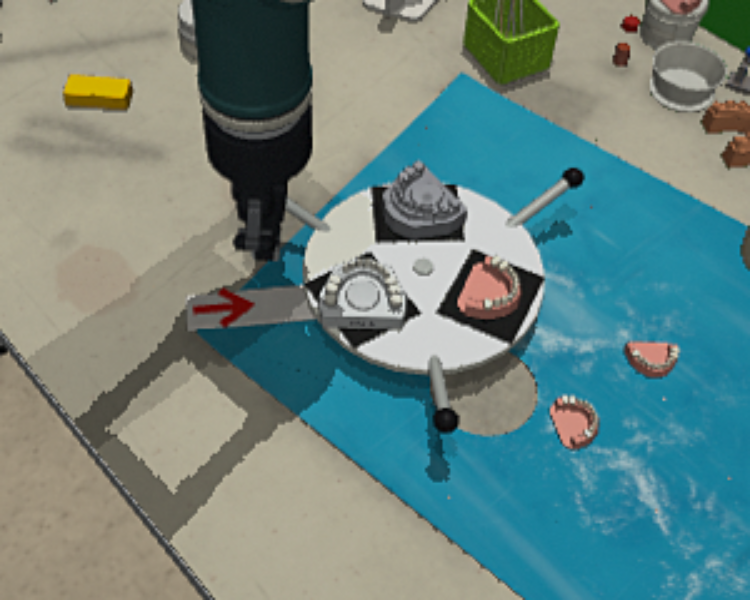

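View pics/wrist2.png

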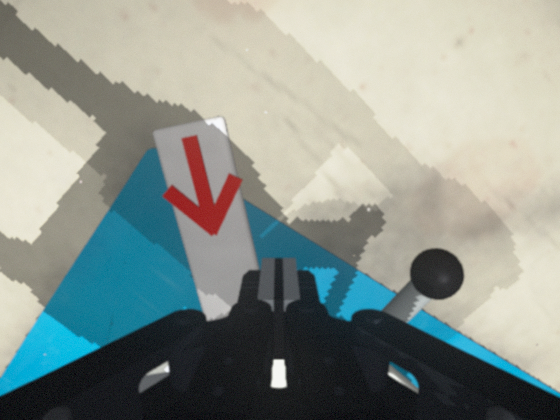

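>>> drive_tool(
  commands=[0, 0.4, 0.1, 0, 0, 2.5, -1, 0, 0.8, 0.1, 0, 0, 4.5, -1, 0, 1.2, 0.1, 0, 0, 6.2, -1, 0, 1.45, 0.1, 0, 0, 7.4, -1, -0.1, 1.6, 0.1, 0, 0, 8.1, -1, -0.1, 1.75, 0.1, 0, 0, 8.8, -1, -0.1, 1.9, 0.1, 0, 0, 9.4, -1, -0.15, 2.05, 0.1, 0, 0, 10, -1, -0.15, 2.2, 0.1, 0, 0, 10.7, -1, -0.2, 2.35, 0.1, 0, 0, 11.4, -1, -0.2, 2.5, 0.1, 0, 0, 12.1, -1, -0.25, 2.65, 0.1, 0, 0, 12.8, -1, -0.3, 2.8, 0.1, 0, 0, 13.5, -1, -0.35, 3, 0.1, 0, 0, 14.4, -1, -0.4, 3.2, 0.1, 0, 0, 15.3, -1, -0.48, 3.45, 0.1, 0, 0, 16.5, -1, -0.57, 3.73, 0.1, 0, 0, 17.8, -1, -0.66, 4.0, 0.1, 0, 0, 19.1, -1, -0.66, 4.0, 0.1, 0, 0, 19.1, -1],
)

```text
time: 4.55
tool_pos: [0.5251, 0.0922, 0.0574]
eef_rot: [0.531, 0.848, 0.0, 0.0]
force: [0.7, 0.9, 0.6]
opening: -0.0
```

```bash
python3 - <<'E'
from plan import *
from h import *
from plant import eyes
rows([pose(f,.128,.058) for f in 116-np.r_[.7,1.7,3,np.arange(4.7,30,1.7),31,31.7,32]])
c=eyes.read_camera('scene');cv2.imwrite('pics/scene3.png',cv2.resize(c['color'][150:400,150:450,::-1],None,fx=2.5,fy=2.4))
c=eyes.read_camera('wrist');cv2.imwrite('pics/wrist3.png',c['color'][:,:,::-1])
E
```

```text
t 4.55 [0.52508006 0.09216047 0.05739399] [ 0.13  0.2   2.08  0.    0.86 -0.33] [0.68 0.87 0.65]
0.03, 0.18, -0.06, 0.0, 0.0, 0.6, -1,
0.02, 0.41, -0.06, 0.0, 0.0, 1.6, -1,
0.01, 0.70, -0.06, 0.0, 0.0, 2.9, -1,
-0.01, 1.08, -0.06, 0.0, 0.0, 4.6, -1,
-0.05, 1.45, -0.06, 0.0, 0.0, 6.3, -1,
-0.09, 1.83, -0.06, 0.0, 0.0, 8.0, -1,
-0.15, 2.21, -0.06, 0.0, 0.0, 9.7, -1,
-0.22, 2.58, -0.06, 0.0, 0.0, 11.4, -1,
-0.30, 2.95, -0.06, 0.0, 0.0, 13.1, -1,
-0.39, 3.32, -0.06, 0.0, 0.0, 14.8, -1,
-0.50, 3.68, -0.06, 0.0, 0.0, 16.5, -1,
-0.61, 4.05, -0.06, 0.0, -0.0, 18.2, -1,
-0.73, 4.41, -0.06, 0.0, -0.0, 19.9, -1,
-0.87, 4.76, -0.06, 0.0, -0.0, 21.6, -1,
-1.01, 5.11, -0.06, 0.0, -0.0, 23.3, -1,
-1.17, 5.46, -0.06, 0.0, -0.0, 25.0, -1,
-1.33, 5.80, -0.06, 0.0, -0.0, 26.7, -1,
-1.51, 6.14, -0.06, 0.0, -0.0, 28.4, -1,
-1.79, 6.62, -0.06, 0.0, -0.0, 30.9, -1,
-1.87, 6.76, -0.06, 0.0, -0.0, 31.6, -1,
-1.90, 6.81, -0.06, 0.0, -0.0, 31.9, -1,
```

View pics/scene3.png

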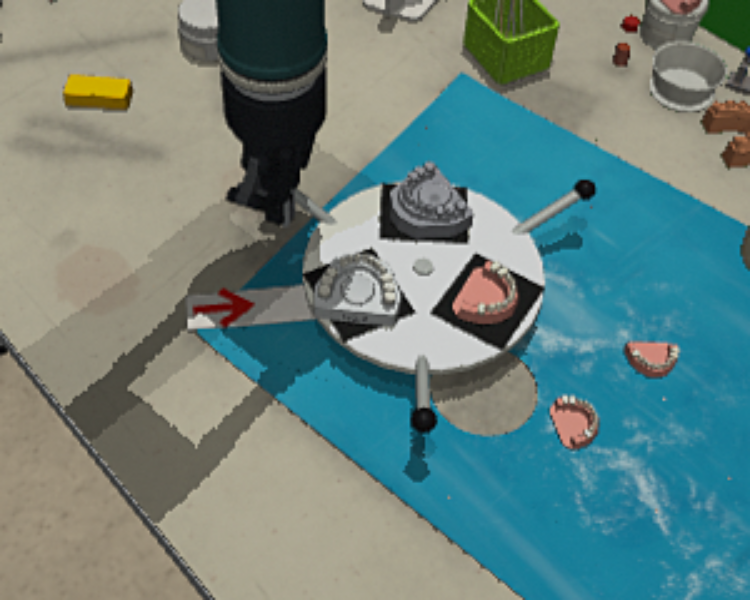

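View pics/wrist3.png

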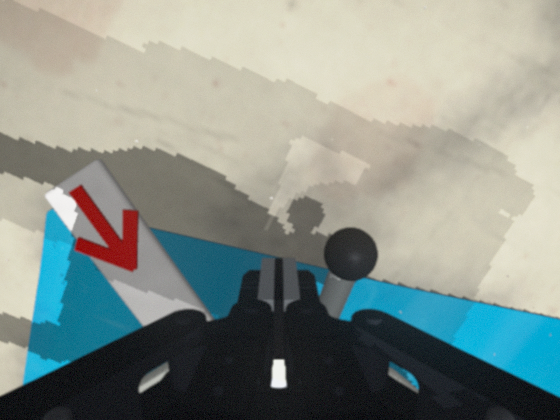

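>>> drive_tool(
  commands=[0, 0.18, 0, 0, 0, 0.7, -1, 0, 0.4, 0, 0, 0, 1.6, -1, 0, 0.7, 0, 0, 0, 2.9, -1, 0, 1.08, 0, 0, 0, 4.6, -1, -0.05, 1.45, 0, 0, 0, 6.3, -1, -0.1, 1.83, 0, 0, 0, 8, -1, -0.15, 2.2, 0, 0, 0, 9.7, -1, -0.22, 2.58, 0, 0, 0, 11.4, -1, -0.3, 2.95, 0, 0, 0, 13.1, -1, -0.4, 3.32, 0, 0, 0, 14.8, -1, -0.5, 3.68, 0, 0, 0, 16.5, -1, -0.6, 4.05, 0, 0, 0, 18.2, -1, -0.73, 4.4, 0, 0, 0, 19.9, -1, -0.87, 4.76, 0, 0, 0, 21.6, -1, -1, 5.1, 0, 0, 0, 23.3, -1, -1.17, 5.46, 0, 0, 0, 25, -1, -1.33, 5.8, 0, 0, 0, 26.7, -1, -1.47, 6.08, 0, 0, 0, 28.1, -1, -1.58, 6.28, 0, 0, 0, 29.1, -1, -1.63, 6.38, 0, 0, 0, 29.6, -1],
)

```text
time: 6.65
tool_pos: [0.5892, 0.1051, 0.0573]
eef_rot: [0.73, 0.684, 0.0, 0.0]
force: [0.1, -0.4, 0.8]
opening: 0.0002
```

```bash
cat > look.py <<'E'
import sys
from plan import *
from h import *
from plant import eyes
k=sys.argv[1]
o=sensors.get_obs();d=o['tool_pos'][:2]-C;print('phi',np.degrees(np.arctan2(d[1],d[0])),np.hypot(*d),o['tool_pos'][2])
f=np.degrees(np.arctan2(d[1],d[0]))
rows([pose(f-a,.128,.058) for a in np.r_[.7,1.7,3,np.arange(4.7,30,1.7),29.5,30]])
c=eyes.read_camera('scene');s=cv2.resize(c['color'][190:360,200:430,::-1],None,fx=2,fy=2)
c=eyes.read_camera('top');cv2.imwrite(f'pics/fulltop{k}.png',c['color'][:,:,::-1])
t=cv2.resize(c['color'][130:300,255:425,::-1],None,fx=2,fy=2)
cv2.imwrite(f'pics/l{k}.png',np.hstack([s,t]))
E
python3 look.py 4
```

```text
phi 86.44658372644001 0.12787786044459384 0.05728532829963242
t 6.65 [0.58922575 0.10513201 0.05728533] [ 0.13  0.31  1.94 -0.    0.89  0.2 ] [ 0.06 -0.4   0.8 ]
0.01, 0.16, -0.07, 0.0, 0.0, 0.5, -1,
0.01, 0.38, -0.07, 0.0, -0.0, 1.5, -1,
-0.00, 0.67, -0.07, 0.0, -0.0, 2.8, -1,
-0.03, 1.05, -0.07, 0.0, -0.0, 4.5, -1,
-0.06, 1.43, -0.07, 0.0, -0.0, 6.2, -1,
-0.11, 1.80, -0.07, 0.0, -0.0, 7.9, -1,
-0.17, 2.18, -0.07, 0.0, -0.0, 9.6, -1,
-0.24, 2.55, -0.07, 0.0, -0.0, 11.3, -1,
-0.32, 2.92, -0.07, 0.0, -0.0, 13.0, -1,
-0.41, 3.29, -0.07, 0.0, -0.0, 14.7, -1,
-0.51, 3.66, -0.07, 0.0, -0.0, 16.4, -1,
-0.62, 4.02, -0.07, 0.0, -0.0, 18.1, -1,
-0.75, 4.38, -0.07, 0.0, -0.0, 19.8, -1,
-0.88, 4.74, -0.07, 0.0, -0.0, 21.5, -1,
-1.03, 5.09, -0.07, 0.0, -0.0, 23.2, -1,
-1.18, 5.43, -0.07, 0.0, -0.0, 24.9, -1,
-1.35, 5.78, -0.07, 0.0, -0.0, 26.6, -1,
-1.52, 6.11, -0.07, 0.0, -0.0, 28.3, -1,
-1.63, 6.31, -0.07, 0.0, -0.0, 29.3, -1,
-1.68, 6.41, -0.07, 0.0, -0.0, 29.8, -1,
```

View pics/l4.png

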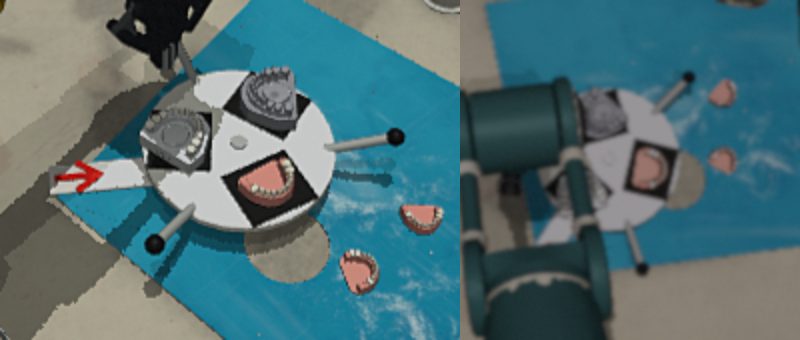

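>>> drive_tool(
  commands=[0, 0.18, 0, 0, 0, 0.7, -1, 0, 0.4, 0, 0, 0, 1.6, -1, 0, 0.7, 0, 0, 0, 2.9, -1, 0, 1.08, 0, 0, 0, 4.6, -1, -0.05, 1.45, 0, 0, 0, 6.3, -1, -0.1, 1.83, 0, 0, 0, 8, -1, -0.15, 2.2, 0, 0, 0, 9.7, -1, -0.22, 2.58, 0, 0, 0, 11.4, -1, -0.3, 2.95, 0, 0, 0, 13.1, -1, -0.4, 3.32, 0, 0, 0, 14.8, -1, -0.5, 3.68, 0, 0, 0, 16.5, -1, -0.6, 4.05, 0, 0, 0, 18.2, -1, -0.73, 4.4, 0, 0, 0, 19.9, -1, -0.87, 4.76, 0, 0, 0, 21.6, -1, -1, 5.1, 0, 0, 0, 23.3, -1, -1.17, 5.46, 0, 0, 0, 25, -1, -1.33, 5.8, 0, 0, 0, 26.7, -1, -1.47, 6.08, 0, 0, 0, 28.1, -1, -1.58, 6.28, 0, 0, 0, 29.1, -1, -1.63, 6.38, 0, 0, 0, 29.6, -1],
)

```text
time: 8.75
tool_pos: [0.6518, 0.0846, 0.0573]
eef_rot: [0.88, 0.475, 0.0, 0.0]
force: [-1.7, 0.4, -0.2]
opening: -0.0001
```

```bash
python3 look.py 5
```

```text
phi 56.64502855434713 0.1282689113284526 0.057281967917967594
t 8.75 [0.65182539 0.08464049 0.05728197] [0.09 0.41 1.8  0.   0.93 0.67] [-1.66  0.43 -0.19]
-0.03, 0.16, -0.07, 0.0, -0.0, 0.7, -1,
-0.03, 0.38, -0.07, 0.0, -0.0, 1.7, -1,
-0.04, 0.67, -0.07, 0.0, -0.0, 3.0, -1,
-0.07, 1.05, -0.07, 0.0, -0.0, 4.7, -1,
-0.11, 1.43, -0.07, 0.0, -0.0, 6.4, -1,
-0.16, 1.80, -0.07, 0.0, -0.0, 8.1, -1,
-0.21, 2.18, -0.07, 0.0, -0.0, 9.8, -1,
-0.28, 2.55, -0.07, 0.0, -0.0, 11.5, -1,
-0.37, 2.92, -0.07, 0.0, -0.0, 13.2, -1,
-0.46, 3.29, -0.07, 0.0, -0.0, 14.9, -1,
-0.56, 3.66, -0.07, 0.0, -0.0, 16.6, -1,
-0.68, 4.02, -0.07, 0.0, -0.0, 18.3, -1,
-0.80, 4.38, -0.07, 0.0, -0.0, 20.0, -1,
-0.94, 4.73, -0.07, 0.0, -0.0, 21.7, -1,
-1.08, 5.08, -0.07, 0.0, -0.0, 23.4, -1,
-1.24, 5.43, -0.07, 0.0, -0.0, 25.1, -1,
-1.40, 5.77, -0.07, 0.0, -0.0, 26.8, -1,
-1.58, 6.11, -0.07, 0.0, -0.0, 28.5, -1,
-1.69, 6.30, -0.07, 0.0, -0.0, 29.5, -1,
-1.74, 6.40, -0.07, 0.0, -0.0, 30.0, -1,
```

View pics/l5.png

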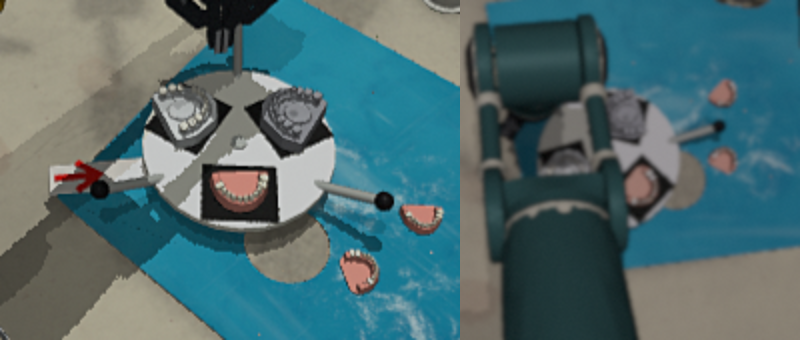

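>>> drive_tool(
  commands=[0, 0.18, 0, 0, 0, 0.7, -1, 0, 0.4, 0, 0, 0, 1.6, -1, 0, 0.7, 0, 0, 0, 2.9, -1, 0, 1.08, 0, 0, 0, 4.6, -1, -0.05, 1.45, 0, 0, 0, 6.3, -1, -0.1, 1.83, 0, 0, 0, 8, -1, -0.15, 2.2, 0, 0, 0, 9.7, -1, -0.22, 2.58, 0, 0, 0, 11.4, -1, -0.3, 2.95, 0, 0, 0, 13.1, -1, -0.4, 3.32, 0, 0, 0, 14.8, -1, -0.5, 3.68, 0, 0, 0, 16.5, -1, -0.6, 4.05, 0, 0, 0, 18.2, -1, -0.73, 4.4, 0, 0, 0, 19.9, -1, -0.87, 4.76, 0, 0, 0, 21.6, -1, -1, 5.1, 0, 0, 0, 23.3, -1, -1.17, 5.46, 0, 0, 0, 25, -1, -1.33, 5.8, 0, 0, 0, 26.7, -1, -1.5, 6.08, 0, 0, 0, 28.1, -1, -1.61, 6.28, 0, 0, 0, 29.1, -1, -1.67, 6.38, 0, 0, 0, 29.6, -1],
)

```text
time: 10.85
tool_pos: [0.696, 0.0356, 0.0573]
eef_rot: [0.972, 0.234, 0.0, -0.0]
force: [-0.5, -0.0, 0.5]
opening: -0.0002
```

```bash
python3 look.py 6
```

```text
phi 26.887214335032162 0.12854853482509182 0.05729744919667986
t 10.85 [0.69595224 0.03563424 0.05729745] [0.02 0.47 1.71 0.   0.96 1.11] [-0.52 -0.    0.46]
-0.06, 0.16, -0.07, 0.0, -0.0, 0.9, -1,
-0.06, 0.38, -0.07, 0.0, -0.0, 1.9, -1,
-0.07, 0.67, -0.07, 0.0, -0.0, 3.2, -1,
-0.10, 1.05, -0.07, 0.0, -0.0, 4.9, -1,
-0.14, 1.43, -0.07, 0.0, -0.0, 6.6, -1,
-0.19, 1.80, -0.07, 0.0, -0.0, 8.3, -1,
-0.25, 2.18, -0.07, 0.0, -0.0, 10.0, -1,
-0.32, 2.55, -0.07, 0.0, -0.0, 11.7, -1,
-0.40, 2.92, -0.07, 0.0, -0.0, 13.4, -1,
-0.50, 3.29, -0.07, 0.0, -0.0, 15.1, -1,
-0.60, 3.65, -0.07, 0.0, -0.0, 16.8, -1,
-0.71, 4.02, -0.07, 0.0, -0.0, 18.5, -1,
-0.84, 4.38, -0.07, 0.0, -0.0, 20.2, -1,
-0.98, 4.73, -0.07, -0.0, -0.0, 21.9, -1,
-1.12, 5.08, -0.07, -0.0, -0.0, 23.6, -1,
-1.28, 5.43, -0.07, -0.0, -0.0, 25.3, -1,
-1.45, 5.77, -0.07, -0.0, -0.0, 27.0, -1,
-1.63, 6.10, -0.07, -0.0, -0.0, 28.7, -1,
-1.73, 6.30, -0.07, -0.0, -0.0, 29.7, -1,
-1.79, 6.39, -0.07, -0.0, -0.0, 30.2, -1,
```

View pics/l6.png

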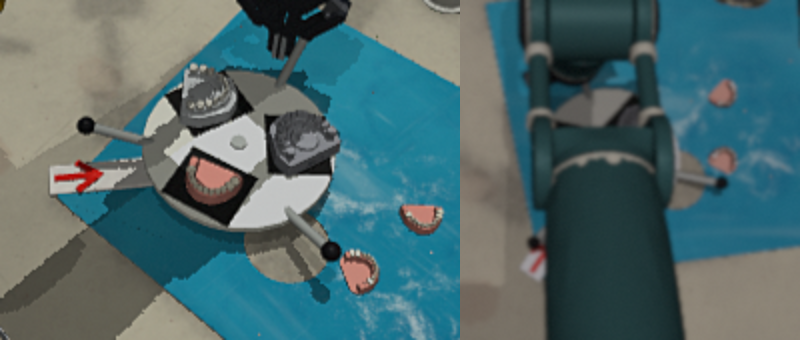

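```bash
cat > ang.py <<'E'
import pickle,sys,numpy as np
from h import *
from scipy.optimize import least_squares
C=np.array([.5813,-.0225]);cs=cam(pickle.load(open('scene0.pkl','rb')))
def ang(uv):  # scene pixels of balls -> denture bearing estimates
    for u in uv:
        P=ray([np.array(u)-[-.28,.86]],.06,*cs)[0][:2]-C
        print(np.degrees(np.arctan2(P[1],P[0])).round(2),'r',np.hypot(*P).round(4))
E
python3 -c "
from ang import *
ang([(243,252.5),(366,315.5),(379,223.7),(253.6,226.9),(328.4,324.9)])"
```

```text
137.94 r 0.1502
-101.7 r 0.1506
-8.12 r 0.1503
111.68 r 0.1497
-128.38 r 0.1503
```

>>> drive_tool(
  commands=[0, 0.18, 0, 0, 0, 0.7, -1, 0, 0.4, 0, 0, 0, 1.7, -1, -0.05, 0.7, 0, 0, 0, 3, -1, -0.07, 1.08, 0, 0, 0, 4.8, -1, -0.1, 1.45, 0, 0, 0, 6.5, -1, -0.15, 1.83, 0, 0, 0, 8.2, -1, -0.2, 2.2, 0, 0, 0, 9.9, -1, -0.27, 2.58, 0, 0, 0, 11.6, -1, -0.35, 2.95, 0, 0, 0, 13.3, -1, -0.45, 3.32, 0, 0, 0, 15, -1, -0.55, 3.68, 0, 0, 0, 16.7, -1, -0.66, 4.05, 0, 0, 0, 18.4, -1, -0.79, 4.4, 0, 0, 0, 20.1, -1, -0.93, 4.75, 0, 0, 0, 21.8, -1, -1.07, 5.1, 0, 0, 0, 23.5, -1, -1.23, 5.45, 0, 0, 0, 25.2, -1, -1.4, 5.78, 0, 0, 0, 26.9, -1, -1.56, 6.08, 0, 0, 0, 28.4, -1, -1.68, 6.28, 0, 0, 0, 29.5, -1, -1.74, 6.38, 0, 0, 0, 30, -1],
)

```text
time: 12.95
tool_pos: [0.7095, -0.0292, 0.0573]
eef_rot: [1.0, -0.026, 0.0, 0.0]
force: [0.3, 0.1, -0.1]
opening: 0.0002
```

```bash
python3 look.py 7
```

```text
phi -2.987867092844838 0.12833607715193077 0.057323953886398646
t 12.95 [ 0.70946162 -0.02918945  0.05732395] [-0.08  0.49  1.68 -0.    0.97  1.55] [ 0.25  0.11 -0.14]
-0.03, 0.16, -0.07, 0.0, -0.0, 0.7, -1,
-0.04, 0.38, -0.07, 0.0, -0.0, 1.7, -1,
-0.05, 0.67, -0.07, 0.0, -0.0, 3.0, -1,
-0.08, 1.05, -0.07, 0.0, -0.0, 4.7, -1,
-0.11, 1.43, -0.07, 0.0, -0.0, 6.4, -1,
-0.16, 1.80, -0.07, -0.0, -0.0, 8.1, -1,
-0.22, 2.18, -0.07, -0.0, -0.0, 9.8, -1,
-0.29, 2.55, -0.07, -0.0, -0.0, 11.5, -1,
-0.37, 2.92, -0.07, -0.0, -0.0, 13.2, -1,
-0.47, 3.29, -0.07, -0.0, -0.0, 14.9, -1,
-0.57, 3.66, -0.07, -0.0, -0.0, 16.6, -1,
-0.68, 4.02, -0.07, -0.0, -0.0, 18.3, -1,
-0.81, 4.38, -0.07, -0.0, -0.0, 20.0, -1,
-0.94, 4.73, -0.07, -0.0, -0.0, 21.7, -1,
-1.09, 5.08, -0.07, -0.0, -0.0, 23.4, -1,
-1.25, 5.43, -0.07, -0.0, -0.0, 25.1, -1,
-1.41, 5.77, -0.07, -0.0, -0.0, 26.8, -1,
-1.59, 6.11, -0.07, -0.0, -0.0, 28.5, -1,
-1.70, 6.30, -0.07, -0.0, -0.0, 29.5, -1,
-1.75, 6.40, -0.07, -0.0, -0.0, 30.0, -1,
```

View pics/l7.png

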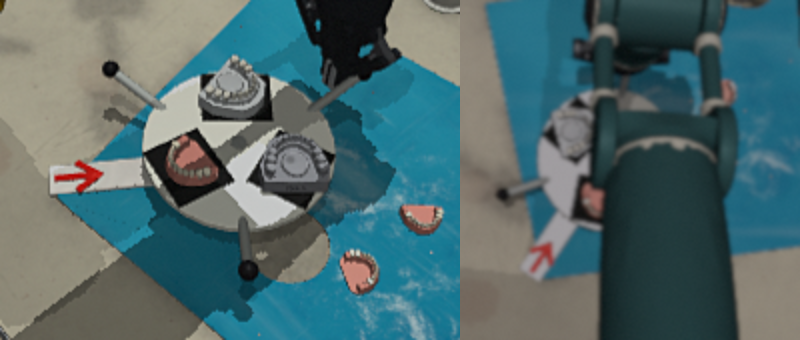

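>>> drive_tool(
  commands=[0, 0.18, 0, 0, 0, 0.7, -1, 0, 0.4, 0, 0, 0, 1.7, -1, -0.05, 0.7, 0, 0, 0, 3, -1, -0.07, 1.05, 0, 0, 0, 4.7, -1, -0.1, 1.43, 0, 0, 0, 6.4, -1, -0.15, 1.8, 0, 0, 0, 8.1, -1, -0.22, 2.18, 0, 0, 0, 9.8, -1, -0.29, 2.55, 0, 0, 0, 11.5, -1, -0.36, 2.85, 0, 0, 0, 12.9, -1, -0.43, 3.15, 0, 0, 0, 14.2, -1, -0.5, 3.4, 0, 0, 0, 15.4, -1, -0.56, 3.6, 0, 0, 0, 16.4, -1, -0.61, 3.78, 0, 0, 0, 17.2, -1, -0.65, 3.92, 0, 0, 0, 17.8, -1, -0.68, 4.02, 0, 0, 0, 18.3, -1, -0.7, 4.07, 0, 0, 0, 18.5, -1, -0.7, 4.07, 0, 0, 0, 18.5, -1, -0.7, 4.07, 0, 0, 0, 18.5, -1],
)

```text
time: 14.85
tool_pos: [0.7002, -0.0692, 0.0572]
eef_rot: [0.983, -0.185, -0.0, 0.0]
force: [0.3, -0.0, 0.9]
opening: -0.0002
```

```bash
python3 look.py 8; python3 - <<'E'
from plant import eyes
import cv2
c=eyes.read_camera('scene');cv2.imwrite('pics/s8.png',cv2.resize(c['color'][210:350,215:400,::-1],None,fx=4,fy=4,interpolation=cv2.INTER_CUBIC))
E
```

```text
phi -21.42635843534763 0.12775823916834536 0.057233767509257794
t 14.85 [ 0.70022859 -0.06917073  0.05723377] [-0.13  0.48  1.69 -0.    0.97  1.81] [ 0.34 -0.04  0.9 ]
0.02, 0.16, -0.08, 0.0, 0.0, 0.8, -1,
0.02, 0.38, -0.08, 0.0, 0.0, 1.8, -1,
0.01, 0.67, -0.08, 0.0, 0.0, 3.1, -1,
-0.02, 1.05, -0.08, 0.0, 0.0, 4.8, -1,
-0.06, 1.43, -0.08, 0.0, 0.0, 6.5, -1,
-0.11, 1.80, -0.08, 0.0, 0.0, 8.2, -1,
-0.17, 2.18, -0.08, 0.0, 0.0, 9.9, -1,
-0.24, 2.55, -0.08, 0.0, 0.0, 11.6, -1,
-0.32, 2.92, -0.08, 0.0, 0.0, 13.3, -1,
-0.41, 3.29, -0.08, 0.0, 0.0, 15.0, -1,
-0.51, 3.66, -0.08, 0.0, 0.0, 16.7, -1,
-0.63, 4.02, -0.08, 0.0, 0.0, 18.4, -1,
-0.75, 4.38, -0.08, 0.0, 0.0, 20.1, -1,
-0.89, 4.73, -0.08, 0.0, 0.0, 21.8, -1,
-1.03, 5.08, -0.08, 0.0, 0.0, 23.5, -1,
-1.19, 5.43, -0.08, 0.0, 0.0, 25.2, -1,
-1.36, 5.77, -0.08, 0.0, 0.0, 26.9, -1,
-1.53, 6.11, -0.08, 0.0, 0.0, 28.6, -1,
-1.64, 6.30, -0.08, 0.0, 0.0, 29.6, -1,
-1.70, 6.40, -0.08, 0.0, 0.0, 30.1, -1,
```

View pics/s8.png

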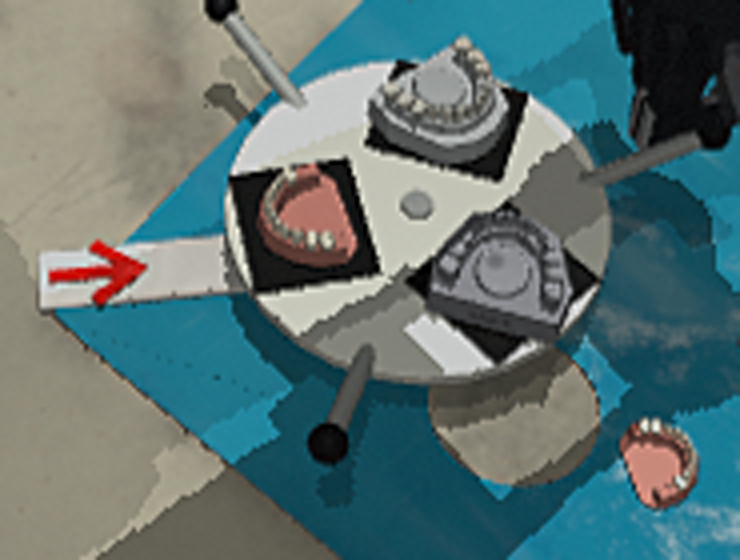

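View pics/fulltop8.png

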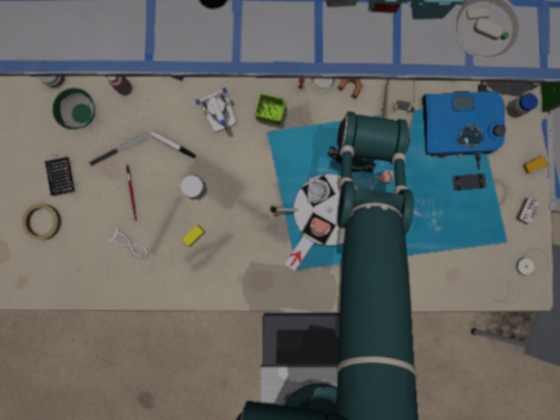

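```bash
python3 - <<'E'
from ang import *
from plant import eyes
ang([(270.2,211.2),(297,320.75)])
c=eyes.read_camera('scene')['color']
pickle.dump(c,open('s9.pkl','wb'))
g=c.max(2)
for (u,v) in((270,211),(297,321)):
    w=g[v-9:v+10,u-9:u+10]<38
    n,l,st,ce=cv2.connectedComponentsWithStats(w.astype(np.uint8));i=l[9,9];print(st[i],ce[i]+[u-9,v-9])
a=cv2.resize(c[195:335,215:400,::-1],None,fx=4,fy=4,interpolation=cv2.INTER_NEAREST);cv2.imwrite('pics/s9.png',a)
E
```

```text
90.56 r 0.151
-149.17 r 0.1505
[ 6  6  7  7 36] [269.69444444 211.02777778]
[ 4  4 10 10 83] [296.63855422 320.44578313]
```

View pics/s9.png

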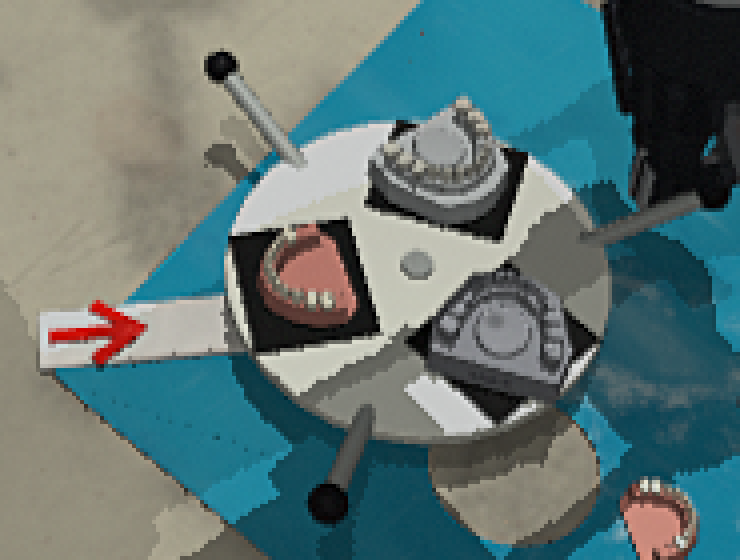

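```bash
python3 - <<'E'
from ang import *
ct=cam(pickle.load(open('top0.pkl','rb')))
def b(n,uv,z,c,o=(0,0)):
    P=ray([np.array(uv)-o],z,*c)[0][:2]-C;print(n,np.degrees(np.arctan2(P[1],P[0])).round(2),np.hypot(*P).round(4))
o=(-.28,.86)
b('tip s',(215+147/4,195+328/4),.008,cs,o);b('tail s',(215+50/4,195+336/4),.008,cs,o)
b('tip t',(250+203/4,140+447/4),.008,ct);b('tail t',(250+168/4,140+499/4),.008,ct)
b('endA',(285.75,263.75),.006,ct);b('endB',(295.25,270),.006,ct)
b('endA s',(215+40/4,195+312/4),.006,cs,o);b('endB s',(215+43/4,195+364/4),.006,cs,o)
b('dent s',(215+308/4,195+290/4),.05,cs,o)
E
```

```text
tip s 146.99 0.1354
tail s 146.58 0.1837
tip t 147.31 0.138
tail t 147.08 0.1807
endA 142.32 0.1885
endB 151.76 0.1885
endA s 141.6 0.189
endB s 151.06 0.1885
dent s 163.01 0.0597
```

```bash
python3 - <<'E'
from ang import *
def pr(a,r,z): 
    a=np.radians(a);return (proj([[C[0]+r*np.cos(a),C[1]+r*np.sin(a),z]],*cs)[0]+[-.28,.86])
ims={'0':(cv2.imread('pics/scene0.png'),-68.4),'9':(pickle.load(open('s9.pkl','rb'))[:,:,::-1].copy(),150.6)}
out=[]
for k,(im,a) in ims.items():
    c=pr(a,.058,.05);x,y=(c-[35,35]).round().astype(int)
    s=cv2.resize(im[y:y+70,x:x+70],None,fx=5.5,fy=5.5,interpolation=cv2.INTER_CUBIC)
    f=lambda p:tuple(int(v) for v in ((p-[x,y]+.5)*5.5))
    # footprint rectangle 44(radial)x56, z=.038 and z=.059
    th=np.radians(a);e=np.array([np.cos(th),np.sin(th)]);t=np.array([-e[1],e[0]])
    for z,col in((.038,(0,255,0)),(.059,(255,255,0))):
        q=[C+e*(.058+i*.022)+t*j*.028 for i,j in((-1,-1),(-1,1),(1,1),(1,-1))]
        pp=[f(proj([[*p,z]],*cs)[0]+[-.28,.86]) for p in q]
        cv2.polylines(s,[np.array(pp)],True,col,1)
    cv2.circle(s,f(c),3,(255,0,0),-1);out.append(s)
cv2.imwrite('pics/cmp.png',np.hstack(out))
E
```

```text
(no output)
```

View pics/cmp.png

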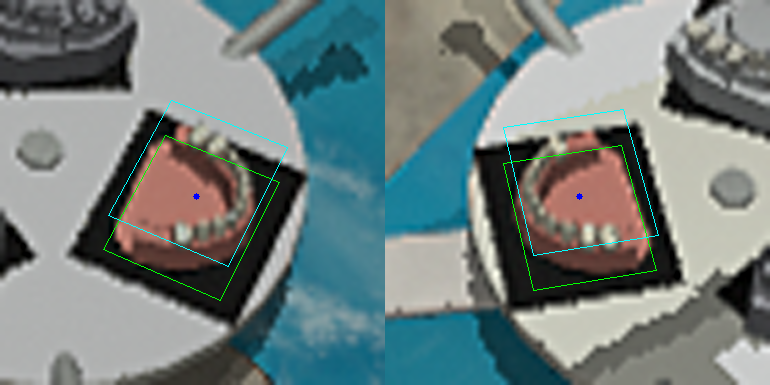

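>>> drive_tool(
  commands=[0, 0.08, 0, 0, 0, 0.4, -1, 0, 0.18, 0, 0, 0, 0.8, -1, 0, 0.3, 0, 0, 0, 1.3, -1, 0, 0.42, 0, 0, 0, 1.9, -1, 0, 0.54, 0, 0, 0, 2.4, -1, 0, 0.64, 0, 0, 0, 2.9, -1, -0.02, 0.71, 0, 0, 0, 3.2, -1, -0.02, 0.76, 0, 0, 0, 3.4, -1, -0.03, 0.79, 0, 0, 0, 3.5, -1, -0.03, 0.8, 0, 0, 0, 3.6, -1, -0.03, 0.8, 0, 0, 0, 3.6, -1, -0.03, 0.8, 0, 0, 0, 3.6, -1, -0.03, 0.8, 0, 0, 0, 3.6, -1],
)

```text
time: 16.35
tool_pos: [0.6972, -0.0765, 0.0573]
eef_rot: [0.976, -0.216, 0.0, 0.0]
force: [0.5, 0.6, -0.5]
opening: 0.0001
```

```bash
cat > meas.py <<'E'
import sys
from ang import *
from plant import eyes,sensors
k=sys.argv[1]
c=eyes.read_camera('scene')['color'];pickle.dump(c,open(f's{k}.pkl','wb'))
p=lambda a:(proj([[C[0]+.15*np.cos(a),C[1]+.15*np.sin(a),.06]],*cs)[0]+[-.28,.86])
g=c.max(2)
for a in(87,-153,-33):
    u,v=p(np.radians(a)).round().astype(int)
    w=g[v-14:v+15,u-14:u+15]<38
    n,l,st,ce=cv2.connectedComponentsWithStats(w.astype(np.uint8))
    i=l[14,14] 
    if i: 
        x,y,W,H=st[i][:4];q=np.array([x+(W-1)/2+u-14,y+(H-1)/2+v-14]);print(a,st[i],q);ang([q,ce[i]+[u-14,v-14]])
cv2.imwrite(f'pics/s{k}.png',cv2.resize(c[195:335,215:400,::-1],None,fx=4,fy=4,interpolation=cv2.INTER_CUBIC))
d=sensors.get_obs()['tool_pos'][:2]-C;print('finger',np.degrees(np.arctan2(d[1],d[0])))
E
python3 meas.py 10
```

```text
87 [10 11  8  7 41] [273.5 209. ]
86.99 r 0.1516
87.09 r 0.1521
-153 [ 9  9 10 10 82] [291.5 318.5]
-153.11 r 0.1498
-152.95 r 0.1501
-33 [  0   0  19  18 257] [390.  241.5]
-27.23 r 0.1459
-26.41 r 0.1456
finger -24.993698937221136
```

View pics/s10.png

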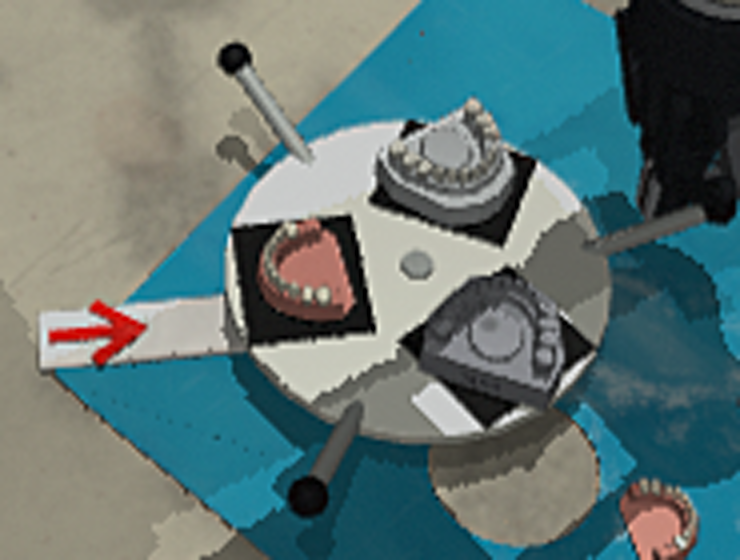

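>>> drive_tool(
  commands=[0, -0.1, 0, 0, 0, 0, -1, 0, -0.4, 0, 0, 0, 0, -1, 0, -0.9, 0, 0, 0, 0, -1, 0, -1.6, 0, 0, 0, 0, -1, 0, -2.5, 0, 0, 0, 0, -1, 0, -2.5, -3, 0, 0, 0, -1, 0, -2.5, -7, 0, 0, 0, -1, 0, -2.5, -12, 0, 0, 0, -1, 0, -2.5, -16, 0, 0, 0, -1, 0, -2.5, -16, 0, 0, 0, -1, -26, -32, -16, 0, 0, 0, -1, -26, -32, -16, 0, 0, 0, -1, -26, -32, -16, 0, 0, 0, -1, -26, -32, -16, 0, 0, 0, -1, -26, -32, -16, 0, 0, 0, -1, -26, -32, -16, 0, 0, 0, -1, -26, -32, -16, 0, 0, 0, -1, -26, -32, -16, 0, 0, 0, -1, -26, -32, -16, 0, 0, 0, -1, -26, -32, -16, 0, 0, 0, -1],
)

```text
time: 18.4
tool_pos: [0.5956, 0.3249, 0.2167]
eef_rot: [0.977, -0.215, -0.0, 0.0]
force: [-0.3, -0.0, -0.1]
opening: -0.0
```

```bash
python3 meas.py 11; python3 - <<'E'
from plant import eyes
import cv2,numpy as np
c=eyes.read_camera('top')['color'];a=cv2.resize(c[140:280,250:420,::-1],None,fx=4,fy=4,interpolation=cv2.INTER_CUBIC)
cv2.imwrite('pics/t11.png',a);cv2.imwrite('pics/t11f.png',c[:,:,::-1])
E
```

```text
87 [10 11  8  7 41] [273.5 209. ]
86.99 r 0.1516
87.09 r 0.1521
-153 [ 9  9 10 10 77] [291.5 318.5]
-153.11 r 0.1498
-152.91 r 0.1501
-33 [10 10  8  8 51] [394.5 246.5]
-32.52 r 0.1503
-32.35 r 0.1504
finger 87.53845687530689
```

View pics/s11.png

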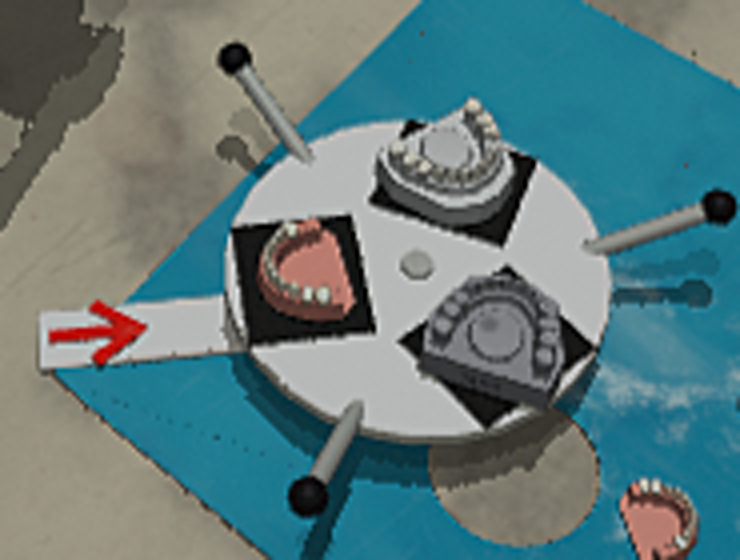

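View pics/t11.png

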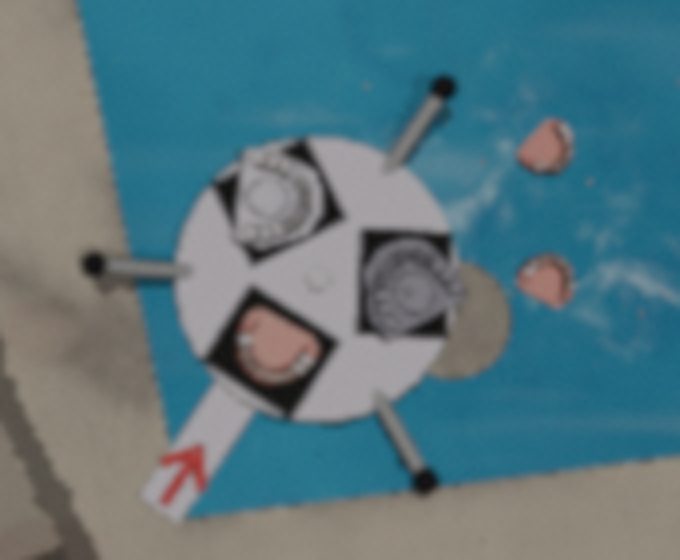

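```bash
python3 - <<'E'
from ang import *
ct=cam(pickle.load(open('top0.pkl','rb')))
for uv,z in(((443,87),.06),((93,264),.06),((425,481),.06),((272,352),.038),((275,346),.052)):
    P=ray([(250+uv[0]/4,140+uv[1]/4)],z,*ct)[0][:2]-C;print(np.degrees(np.arctan2(P[1],P[0])).round(2),np.hypot(*P).round(4))
E
```

```text
-32.92 0.1489
87.93 0.1501
-153.01 0.1517
149.5 0.0595
148.18 0.0557
```

```bash
python3 -c "
from plant import order,sensors
o=sensors.get_obs();print(o['time'],o['joint_velocities'].round(3))
print(order.job_done())"
```

```text
18.5 [-0.022 -0.004  0.002  0.001  0.002  0.   ]
the job is handed in; nothing more can be done
None
```

I turned the carousel about 145° clockwise, and the pink denture now stands in line with the red arrow. I pushed one spoke with the closed fingers at about 0.04 m/s, then backed off, raised the arm clear and handed the job in at 18.5 s.

- **Alignment:** the arrow lies at 147.0° (within about 0.3°). After I let go, the spokes put the denture's pad at about 147.1–147.3° in both the scene and top cameras.
- **Less certain reading:** points I picked by hand on the pad and denture in the blurrier top picture gave 148–149.5°. I trusted the spoke readings more.
- **Denture and casts:** in the pictures, none of them had visibly slipped on its pad. A footprint overlay showed the denture sitting the same way at the start and near the end.
- **Contact:** the force readings at the end of each move were under 2 N.
- **Everything else:** the two small dentures on the mat look unmoved. I did not check the wax block, the jar or the rest of the bench in the last pictures, but the arm only passed well above the bench there.

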